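Press down a wrap-round label and rack the freezer box

ROBOT

A 6-joint arm with a two-finger parallel gripper is mounted at the origin on a cart in front of the work surface, level with it; the furniture and walls round the work are solid. World frame = base frame: x ahead of the robot, y to its left, z up, the work surface at z = 0. Lengths are in mm, angles in rad, forces in N, time in s.
With the tool pointing down it reaches from about 300 to 775 mm from the base axis. Payload 14.6 kg.
Tool frame: the origin (TCP) lies at the very end of the fingers, on their centre line; the grasp point (between the pads) lies 19 mm behind it; z points along the fingers, y is the line along which they close (so a half turn about z gives the same grasp; the last joint's range is limited). The gripper opens to 94 mm and grips with 3 to 60 N. Pads are 16 mm wide; open, the fingers measure 119 mm over their backs; the gripper's body (75 mm by 177 mm) begins 78 mm behind the grasp point.
Start: joints at [1.152, 0.3, 1.521, -0, 1.321, -0.067], TCP at [189.52, 516.305, 205.446] pointing down, gripper open.
Joint ranges: [-3.03, 3.03], [-0.79, 2.21], [0.23, 2.52], [-1.04, 4.18], [0, 3.07], [-2.55, 2.55]. Speed limits (rad/s): [2.22, 2.22, 2.57, 3.14, 3.14, 3.14].

INTERFACE

Orientations are given as [roll, pitch, yaw] about the fixed x, y, z axes, in that order (R = Rz(yaw) Ry(pitch) Rx(roll)).
In Python, from cell import manip gives the robot as it stands.
- The arm moves only by the tool servo_tool, never from a script. Its argument "rows" is a list of rows, each a list of 7 numbers: the turn, a rotation vector about the world's x, y, z in degrees, then the shift along the world's x, y, z in mm, then the closure, from 0 (fully open) to 1 (shut). In form: [[rx, ry, rz, dx, dy, dz, fingers], ...]. A call has 1 to 20 rows; each row shifts and turns the commanded pose from where the row before left it; what a row does not reach is not made up. A row lasts 1/8 s, in which the tool goes at most 62.5 mm and 10.7 degrees, less where a joint would pass 70% of its speed; a pose out of reach is approached as far as the arm can. A call with a gripper value outside its range is refused whole. The fingers move at their own pace and stop on an object; "grip_force" is the grip in N (left out, the last holds). Time passes only in rows, so rows that do not move let the fingers close. It gives the time, the measured TCP pose, the force, the opening and the grip force at its end, in the units of the state.
- manip.read_state(): the state, without advancing time (a new reading comes with each control period).
- manip.camera(name): name is "scene" or "top" or "wrist"; returns the picture (480x640x3 uint8, red, green, blue); there is no depth.
- manip.camera_info(name): a dict with "fx", "fy", "cx", "cy" (pixels), "position" and "rotation" of the camera in the world; the wrist camera has in their place "T_tool_cam" (4x4, takes a point from camera to tool coordinates, whose origin is the TCP and whose axes are the flange's). Camera axes: x right, y down, z forward; pixel columns grow to the right and rows downward; lengths in mm; the calibration is good to about 2 mm. A picture is of the moment at which its call begins: read the wrist's pose just before it. camera_info takes no time and is no camera call.
- manip.sign_off(): hands the job in; it is judged then, once.
The state is a dict: "clock": time; "joints": joint angles; "qd": joint speeds; "effort": joint torques, N m; "eef_pos": TCP position; "eef_rot": TCP orientation; "wrist_force": force on the tool from outside, world axes, zero at the start; "moment": the same for the moment, N m; "finger_gap": finger opening in mm; "finger_force": force on a finger pad.
Only numpy, scipy, OpenCV 4.12 (cv2) and the standard library are available. Lean on these libraries where they do the work, as an engineer would, in place of code of your own. Each camera call takes 0.05 s, during which the arm holds its last target. There are 200 camera calls.

TASK

The fresh label on the blue freezer box has to be pressed down on both faces before it goes back in the rack: slide the box through the roller lane from right to left with the front part of the label (orange band, barcode) against the sprung roller, turn it, and slide it back from left to right with the side part of the label against the roller. Then slide the box fully home into the empty rack sleeve with its front label facing out of the mouth, without tipping the box and without disturbing the things that stand or lie around.

Things in the scene. Friction and masses are not known exactly. Their poses are not given: they have to be found in the camera images.
- cryobox: loose freezer box, 104 x 104 x 50 mm high, 0.4 kg, blue base, flat white lid fixed on; flat sides, too wide to grip; slippery glide feet. Origin under its centre, z up. Front face = -x: white label with orange band and barcode, which wraps round the front-left corner (-x,+y) on to the left face (+y), there plain white with grey lines. An orange dot on the lid marks that corner
- front_label_corner (a point): point on the box's front face, 12 mm from the wrapped corner, 20 mm up: where the front part of the label begins
- front_label_end (a point): point on the box's front face, 78 mm from the wrapped corner, 20 mm up: the free end of the front part of the label
- front_middle (a point): middle of the box's front face, 20 mm up
- side_label_corner (a point): point on the box's left face, 12 mm from the wrapped corner, 20 mm up: where the side part of the label begins
- side_label_end (a point): point on the box's left face, 68 mm from the wrapped corner, 20 mm up: the free end of the side part of the label
- station: fixed label press-on station: a straight lane open at both ends and above, at table level. Origin on the table mid-lane, abreast of the roller; x across the lane to the fence, y along it (left seen from the robot). Fence face at x=52 mm, 46 mm high, straight for y=-60..60, ends flared outward to y=+-86. Roller at the -x (robot) side; its housing (50 mm high) fills x=-150..-75, y=-90..45 mm
- nip (a point): the roller's lane-side surface point, on the spring arm: at rest at x = -46 mm, y = 0 in the station's frame (98 mm from the fence, so that a 104 mm box pushes the roller back 6 mm). Vertical rubber roller, radius 16 mm, 4..38 mm above the table, turns freely
- roller_arm (a joint): spring arm that carries the roller: 0 rad at rest, grows as the roller is pushed out of the lane (about 0.086 with the box in the lane; force 4 to 6 N)
- free_bay: the empty one of two fixed steel rack sleeves side by side, 140 mm apart. Origin on the table under its centre; open to -x (towards the robot), no floor. Inside 110 mm wide, mouth flared to 125 mm at x=-61 mm; side walls x=-47..47 mm, 58 mm high, with 12 mm inward flanges on top (underside at 56 mm); back wall's inner face at x=44 mm
- seat (a point): where the box's origin is when the box is fully home in the empty sleeve (7.5 mm in front of the sleeve's origin, on the table); 12 mm of the box then sticks out of the side walls
- seat_front (a point): where the middle of the box's front face is then, 20 mm up
- full_bay: the other rack sleeve, the same but with a yellow box already fixed in it; its origin likewise
- dropper_blue: small dropper bottle with blue cap, 26 mm across, 80 mm high, standing; origin under its centre; a bystander
- dropper_green: dropper bottle with green cap, 26 x 26 x 80 mm, standing; a bystander
- dropper_red: dropper bottle with red cap, 26 x 26 x 80 mm, standing; a bystander
- mouse: black computer mouse, 108 x 60 mm, 44 mm high; origin under its centre; a bystander
- tape: roll of tape lying flat, 85 mm across, 24 mm high; a bystander
- loose_tube: sample tube lying beside its red cap, along y, 112 mm long in all, 19 mm thick; a bystander
- marker: red and white marker pen lying along x, 135 mm long, 16 mm thick; a bystander

How it is judged:
By the outcome, as a careful person would: the job done as asked, in the order asked, and still so for the second after the job is handed in, with the robot touching nothing.
It also fails if it takes over 72 s, if anything falls off the work surface, if the arm or the gripper's body presses on something with over 40 N, if the wrist force passes 120 N, or if a joint passes its speed limit or range.

## Working session

There is one attempt and no reset: what is moved stays moved. The work goes in short steps, Python scripts to look and compute and a tool call to move; the robot and the scene stay as the last step left them, time stands still between calls to the robot, and variables do not carry over. Pictures are saved under pics/ and viewed, at most 10 in all, crops included, and the job is handed in when it is done.

Besides the shell and the picture viewer there is one more tool, called as a command line: name --pt "numbers of a row" for each row, then --argument value for the rest. servo_tool: Moves the arm, as the interface text tells. Its arguments: {"type":"object","properties":{"rows":{"type":"array","items":{"type":"array","items":{"type":"number"}}},"grip_force":{"type":"number"}},"required":["rows"]}

```bash
mkdir -p pics; ls; python3 - <<'E'
from cell import manip
import cv2
for n in("top","scene"):
    cv2.imwrite(f"pics/{n}0.png",manip.camera(n)[:,:,::-1]); print(n,{k:(v.tolist() if hasattr(v,'tolist') else v) for k,v in manip.camera_info(n).items()})
print(manip.camera_info("wrist")); print(manip.read_state())
E
```

```text
pics
top {'fx': 478.1521735479552, 'fy': 478.1521735479552, 'cx': 327.6886095657051, 'cy': 239.59582894571867, 'position': [286.84673714573523, -118.37758219243975, 1548.573076044975], 'rotation': [-2.993086602337298, 0.0036117339843817486, -1.5658537236563361]}
scene {'fx': 578.7551917354482, 'fy': 578.7551917354482, 'cx': 318.553012675141, 'cy': 248.79267518279468, 'position': [-150.94699291247997, -1016.0308058769963, 1205.7346241069672], 'rotation': [-2.371323518507041, -0.010451030287157659, -0.6106893769811264]}
{'fx': 362.6750184438029, 'fy': 362.6750184438029, 'cx': 319.78564504026224, 'cy': 239.4494512499724, 'T_tool_cam': array([[-8.18534414e-04, -9.71207243e-01, -2.38234804e-01,
         6.82607641e+01],
       [ 9.99999646e-01, -8.41701576e-04, -4.48069364e-06,
        -2.50782261e-01],
       [-1.96170927e-04, -2.38234723e-01,  9.71207588e-01,
        -1.79363055e+02],
       [ 0.00000000e+00,  0.00000000e+00,  0.00000000e+00,
         1.00000000e+00]])}
{'clock': 0.1, 'joints': array([ 1.15243577e+00,  3.00403614e-01,  1.52153220e+00, -1.23421991e-05,
        1.32071235e+00, -6.65927723e-02]), 'qd': array([-8.87758936e-04, -1.04607520e-04,  1.14666321e-04, -1.08523303e-05,
        4.21170759e-06,  2.51084192e-04]), 'effort': array([ 1.11039622e-03, -5.32645833e+01, -3.53288198e+01,  7.09676463e-02,
        2.34395906e-02, -7.46729347e-05]), 'eef_pos': array([189.40911943, 516.09560202, 204.94403136]), 'eef_rot': array([-3.14053869e+00, -5.83088143e-05,  2.78982789e+00]), 'wrist_force': array([0.05816847, 0.1194171 , 0.05211505]), 'moment': array([ 0.04939588, -0.00735077,  0.00251623]), 'finger_force': 0.0, 'finger_gap': 93.96217023775635}
```

View pics/top0.png

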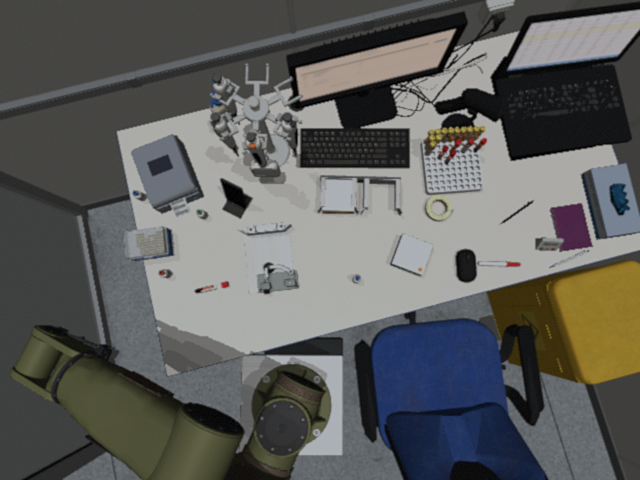

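View pics/scene0.png

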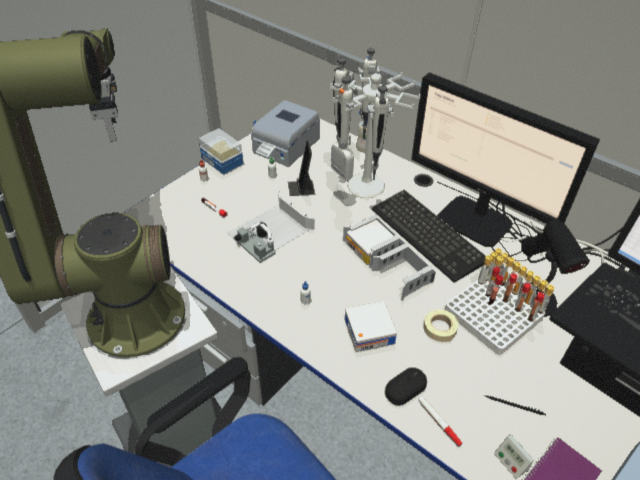

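The top view shows the station at about (270,258), the free sleeve at (380,195), the box at (411,254) with its orange dot at lower right, the blue dropper at (356,278) and the mouse at (466,265). I need enlarged crops to measure these.

```bash
python3 - <<'E'
import cv2
t=cv2.imread("pics/top0.png")
c=t[165:305,240:440]; cv2.imwrite("pics/c1.png",cv2.resize(c,None,fx=4,fy=4,interpolation=cv2.INTER_CUBIC))
s=cv2.imread("pics/scene0.png")
c=s[185:385,215:415+60]; cv2.imwrite("pics/c2.png",cv2.resize(c,None,fx=3,fy=3,interpolation=cv2.INTER_CUBIC))
E
```

```text
(no output)
```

View pics/c1.png

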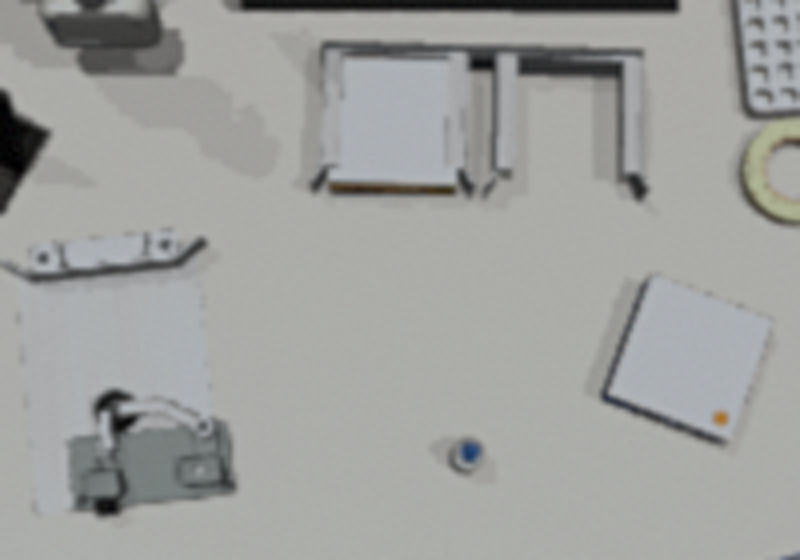

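View pics/c2.png

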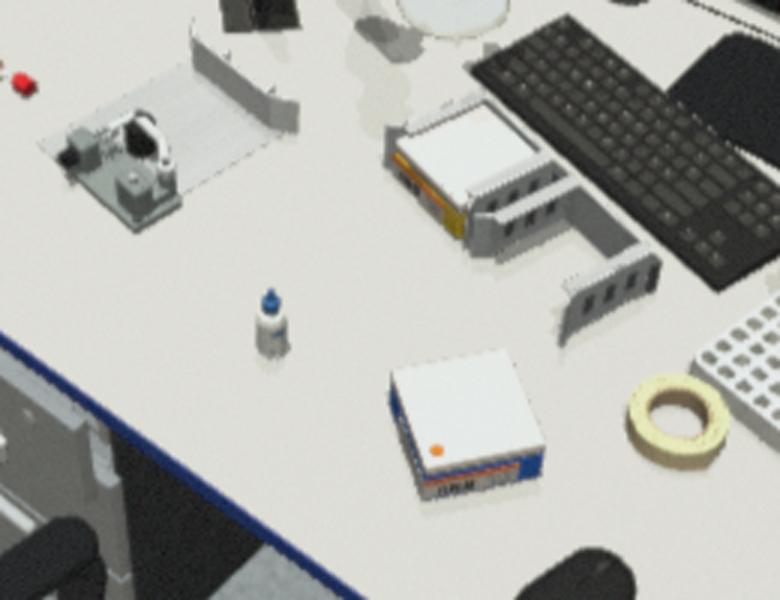

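The crops show these pixel positions:
- **Box:** lid corners at (652,275), (772,320), (726,440) and (606,396), with the dot at lower right. The barcode face looks right (world -y).
- **Fence:** face runs from (30,277) to (180,262).
- **Housing:** (68,437) to (235,490).
- **Free sleeve:** flange inner edges at u≈520 and 620.

I'll convert these to world coordinates.

```bash
cat >h.py <<'E'
from cell import manip
import numpy as np, cv2
from scipy.spatial.transform import Rotation as Ro
def cam(n,st=None):
    i=manip.camera_info(n); K=[i[k] for k in("fx","fy","cx","cy")]
    if n!="wrist": return K,Ro.from_euler('xyz',i["rotation"]).as_matrix(),np.array(i["position"])
    T=i["T_tool_cam"]; R=Ro.from_euler('xyz',st["eef_rot"]).as_matrix()
    return K,R@T[:3,:3],R@T[:3,3]+st["eef_pos"]
def w(c,u,v,z):
    K,R,p=c; d=R@np.array([(u-K[2])/K[0],(v-K[3])/K[1],1]); return (p+d*(z-p[2])/d[2])[:2]
def px(c,P):
    K,R,p=c; q=R.T@(np.array(P,float)-p); return np.array([K[0]*q[0]/q[2]+K[2],K[1]*q[1]/q[2]+K[3]])
E
python3 - <<'E'
from h import *
c=cam("top")
def f(name,pts,z):
    print(name,[w(c,240+(u+.5)/4-.5,165+(v+.5)/4-.5,z).round(0).tolist() for u,v in pts])
f("lid",[(652,275),(772,320),(726,440),(606,396)],50)
f("fence",[(30,277),(180,262)],46)
f("hous",[(68,437),(78,510),(228,423),(235,490)],50)
f("roller",[(115,405)],38)
f("bay flange inner/top front-back",[(519,60),(516,165),(622,68),(622,180)],58)
f("back wall in",[(470,50),(640,52)],58)
f("fullbay box front",[(330,183),(455,187)],50)
f("dropper",[(469,452)],80); f("dropbase",[(462,465)],0)
def g(name,pts,z): print(name,[w(c,u,v,z).round(0).tolist() for u,v in pts])
g("mouse",[(466,265)],20); g("tape",[(439,208)],20); g("red,green",[(165,272),(203,213)],60);g("tube",[(196,290),(228,284)],10)
E
```

```text
lid [[532.0, -350.0], [496.0, -444.0], [401.0, -405.0], [436.0, -312.0]]
fence [[529.0, 145.0], [542.0, 26.0]]
hous [[401.0, 111.0], [344.0, 101.0], [413.0, -15.0], [361.0, -21.0]]
roller [[428.0, 76.0]]
bay flange inner/top front-back [[705.0, -245.0], [619.0, -242.0], [699.0, -327.0], [607.0, -326.0]]
back wall in [[713.0, -206.0], [712.0, -342.0]]
fullbay box front [[605.0, -94.0], [603.0, -194.0]]
dropper [[389.0, -202.0]]
dropbase [[384.0, -201.0]]
mouse [[435.0, -555.0]]
tape [[621.0, -474.0]]
red,green [[405.0, 395.0], [593.0, 285.0]]
tube [[352.0, 310.0], [371.0, 208.0]]
```

servo_tool --pt "0 0 2 20 -48 3 0.35" --pt "0 0 2 20 -48 3 0.35" --pt "0 0 2 20 -48 3 0.35" --pt "0 0 2 20 -48 3 0.35" --pt "0 0 2 20 -48 3 0.35" --pt "0 0 2 20 -48 3 0.35" --pt "0 0 2 20 -48 3 0.35" --pt "0 0 2 20 -48 3 0.35" --pt "0 0 2 20 -48 3 0.35" --pt "0 0 2 20 -48 3 0.35" --pt "0 0 0 20 -48 3 0.35" --pt "0 0 0 20 -48 3 0.35" --pt "0 0 0 20 -48 3 0.35" --pt "0 0 0 20 -46 3 0.35" --pt "0 0 0 0 0 0 0.35" --pt "0 0 0 0 0 0 0.35"

```text
clock: 2.1
eef_pos: [469.2, -153.2, 247.1]
eef_rot: [3.141, -0.001, 3.139]
wrist_force: [0.4, 0.8, 0.1]
finger_gap: 60.8
finger_force: 0.0
```

```bash
python3 - <<'E'
from h import *
s=manip.read_state(); np.save("s1.npy",s,allow_pickle=True)
cv2.imwrite("pics/w1.png",manip.camera("wrist")[:,:,::-1])
c=cam("wrist",s); print(s["eef_pos"],s["eef_rot"],s["clock"],s["finger_gap"])
for n,P in dict(box=(466,-378,50),st=(484,80,0),nip=(438,75,38),seat=(601,-284,50)).items(): print(n,px(c,P))
E
```

```text
[ 469.19507698 -153.24781287  247.07374002] [ 3.14111551e+00 -7.62807631e-04  3.13865651e+00] 2.1 60.81956597243403
box [106.29752554 215.28035236]
st [515.05020406 221.46543621]
nip [534.40089462 185.7568155 ]
seat [205.76963749 331.91949575]
```

View pics/w1.png

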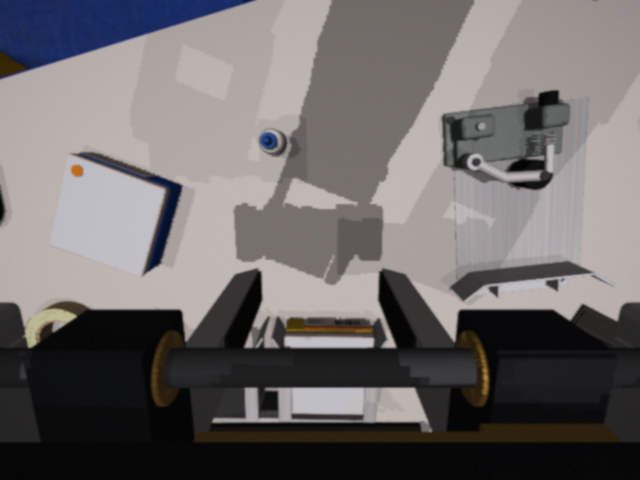

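The wrist view (robot side up) shows the lid corners at (73,155), (166,187), (142,274) and (50,242). The roller is at about (530,173), the fence face at about (487..572, 268) and the full-bay box front at (287..372, 331).

```bash
python3 - <<'E'
from h import *
s=np.load("s1.npy",allow_pickle=True).item(); c=cam("wrist",s)
def f(n,pts,z): print(n,[w(c,u,v,z).round(0).tolist() for u,v in pts])
f("lid",[(73,155),(166,187),(142,274),(50,242)],50)
f("fullfront",[(287,331),(372,331)],50)
f("drop",[(269,139)],80)
t=cv2.imread("pics/w1.png")
a=cv2.resize(t[80:305,440:625],None,fx=3,fy=3,interpolation=cv2.INTER_CUBIC)
b=cv2.resize(t[295:435,190:390],None,fx=3,fy=3,interpolation=cv2.INTER_CUBIC); b=cv2.copyMakeBorder(b,0,0,0,0,0)
o=np.zeros((600,800,3),np.uint8); o[:]=0
a2=cv2.resize(t[85:305,440:625],None,fx=2,fy=2,interpolation=cv2.INTER_CUBIC); o[:440,:370]=a2
b2=cv2.resize(t[295:435,190:390],None,fx=2,fy=2,interpolation=cv2.INTER_CUBIC); o[:280,380:780]=b2
cv2.imwrite("pics/c3.png",o)
E
```

```text
lid [[404.0, -403.0], [437.0, -312.0], [531.0, -348.0], [495.0, -442.0]]
fullfront [[600.0, -191.0], [601.0, -95.0]]
drop [[390.0, -200.0]]
```

View pics/c3.png

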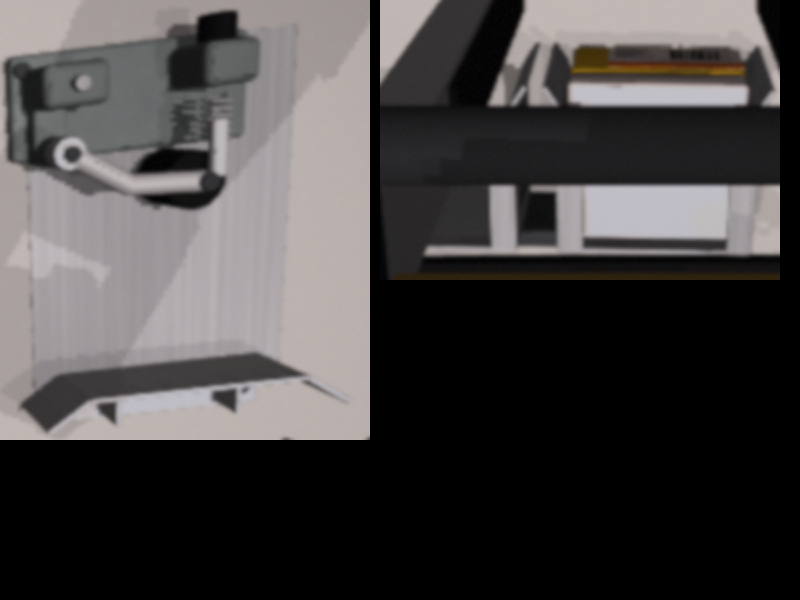

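```bash
python3 - <<'E'
from h import *
s=np.load("s1.npy",allow_pickle=True).item(); c=cam("wrist",s)
def f(n,pts,z): print(n,[w(c,440+u/2,85+v/2,z).round(1).tolist() for u,v in pts])
f("fence bot",[(62,375),(255,353)],0);f("fence top",[(95,400),(308,376)],46)
f("roller",[(178,180)],38); f("housing",[(163,178),(228,178)],38); f("hous",[(8,62),(258,38),(262,80),(12,162)],50)
f("laneplate",[(298,25),(283,350),(30,168),(35,385)],0)
E
```

```text
fence bot [[548.1, 33.4], [534.3, 150.7]]
fence top [[547.0, 33.0], [533.3, 149.3]]
roller [[426.7, 67.7]]
housing [[425.6, 59.7], [425.7, 94.0]]
hous [[368.1, -30.6], [357.4, 91.0], [377.1, 96.1], [416.5, -24.8]]
laneplate [[344.9, 144.4], [532.5, 167.6], [422.0, 2.9], [554.6, 17.3]]
```

The two cameras agree on these poses:
- **Box:** (467,-376), yaw 69°.
- **Station:** origin about (489.5,80), yaw 6.5°.
- **Seat front:** about (600,-284), yaw about -0.5°.

I'll press the spread fingertips lightly on the lid and drag the box from above, starting by moving over it.

servo_tool --pt "0 0 -3.5 0 -37 -22 0.45" --pt "0 0 -3.5 0 -37 -22 0.45" --pt "0 0 -3.5 0 -37 -22 0.45" --pt "0 0 -3.5 -1 -37 -22 0.45" --pt "0 0 -3.5 -1 -37 -22 0.45" --pt "0 0 -3.5 0 -37 -22 0.45" --pt "0 0 0 0 0 -30 0.45" --pt "0 0 0 0 0 -20 0.45" --pt "0 0 0 0 0 -7 0.45" --pt "0 0 0 0 0 -5 0.45" --pt "0 0 0 0 0 0 0.45"

```text
clock: 3.52
eef_pos: [467.8, -375.5, 54.0]
eef_rot: [-3.141, 0.001, 2.773]
wrist_force: [-0.4, 0.5, 0.4]
finger_gap: 52.1
finger_force: 0.0
```

servo_tool --pt "0 0 0 0 0 -2 0.45" --pt "0 0 0 0 0 -2 0.45" --pt "0 0 0 0 0 -1 0.45" --pt "0 0 0 0 0 0 0.45"

```text
clock: 4.03
eef_pos: [468.0, -376.1, 50.2]
eef_rot: [-3.141, 0.002, 2.772]
wrist_force: [-3.0, 2.9, 14.7]
finger_gap: 51.3
finger_force: 7.3
```

servo_tool --pt "0 0 -2 3 2 0 0.45" --pt "0 0 -4 6 4 0 0.45" --pt "0 0 -6 8 6 0 0.45" --pt "0 0 -6 8 6 0 0.45" --pt "0 0 -4 6 4 0 0.45" --pt "0 0 0 0 0 0 0.45"

```text
clock: 4.78
eef_pos: [499.8, -354.2, 50.2]
eef_rot: [3.141, 0.004, 2.387]
wrist_force: [1.8, 1.3, 11.4]
finger_gap: 51.8
finger_force: 5.5
```

```bash
python3 - <<'E'
from h import *
s=manip.read_state(); np.save("s2.npy",s,allow_pickle=True)
im=manip.camera("wrist")[:,:,::-1]
cv2.imwrite("pics/w2.png",im); print(s["eef_pos"],s["eef_rot"][2]*57.296)
E
```

```text
[ 499.8116428  -354.22450636   50.21226454] 136.78983757357787
```

View pics/w2.png

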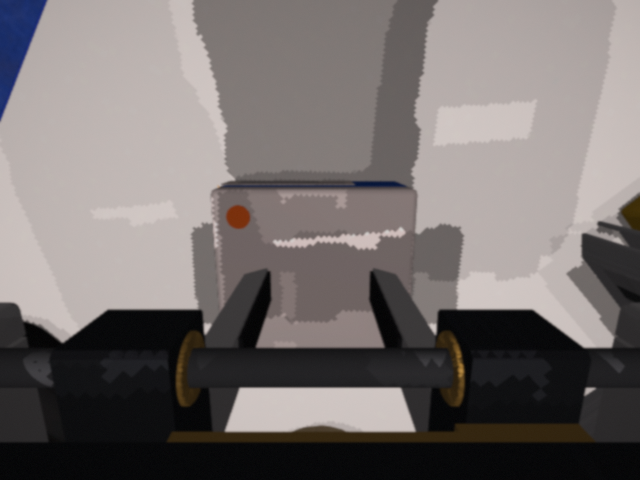

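The box followed the tool and sits square under it: far lid edge from (214,188) to (416,188), dot at (238,216). From here I'll track slip numerically using the dot's position in the tool frame.

```bash
cat >>h.py <<'E'
def tool(s,P):
    R=Ro.from_euler('xyz',s["eef_rot"]).as_matrix(); return R.T@(np.array(P)-s["eef_pos"])
def dot(s,im):
    h=cv2.cvtColor(im,cv2.COLOR_RGB2HSV); m=cv2.inRange(h,(5,170,80),(16,255,255))
    n,l,st,ce=cv2.connectedComponentsWithStats(m)
    for k in range(1,n):
        if st[k,4]>60 and .6<st[k,2]/st[k,3]<1.7:
            p=w(cam("wrist",s),*ce[k],50); print("dot px",ce[k].round(1),"area",st[k,4],"world",p.round(1),"tool",tool(s,[*p,50]).round(1))
def look(tag):
    s=manip.read_state(); im=manip.camera("wrist"); cv2.imwrite(f"pics/{tag}.png",im[:,:,::-1])
    print("t",s["clock"],s["eef_pos"].round(1),(s["eef_rot"][2]*57.3).round(2),s["wrist_force"].round(1)); dot(s,im); return s,im
E
python3 - <<'E'
from h import *
s=np.load("s2.npy",allow_pickle=True).item(); c=cam("wrist",s)
for p in[(214,188),(416,188)]: print(tool(s,[*w(c,*p,50),50]).round(1))
dot(s,cv2.imread("pics/w2.png")[:,:,::-1])
E
```

```text
[ 50.3 -52.1   0. ]
[50.2 47.3  0.1]
dot px [237.7 216.6] area 391 world [ 445.3 -359.6] tool [ 36.  -41.2   0.1]
```

servo_tool --pt "0 0 -2 0.5 6 -0.3 0.45" --pt "0 0 -4 0.5 12 0 0.45" --pt "0 0 -5 0.5 18 0 0.45" --pt "0 0 -5 0.5 20 0 0.45" --pt "0 0 -5 0.5 20 0 0.45" --pt "0 0 -5 0.5 20 0 0.45" --pt "0 0 -5 0.5 20 0 0.45" --pt "0 0 -4 0.5 20 0 0.45" --pt "0 0 -3.3 0.5 20 0 0.45" --pt "0 0 -2 0.5 20 0 0.45" --pt "0 0 0 0.5 20 0 0.45" --pt "0 0 0 0.5 20 0 0.45" --pt "0 0 0 0.5 20 0 0.45" --pt "0 0 0 0.5 20 0 0.45" --pt "0 0 0 0.5 15 0 0.45" --pt "0 0 0 0 9 0 0.45" --pt "0 0 0 0 5 0 0.45" --pt "0 0 0 0 0 0 0.45"

```text
clock: 7.08
eef_pos: [507.6, -68.9, 50.2]
eef_rot: [3.137, 0.002, 1.685]
wrist_force: [1.1, 1.1, 17.1]
finger_gap: 51.7
finger_force: 8.4
```

```bash
python3 - <<'E'
from h import *
look("w3")
E
```

```text
t 7.075 [507.6 -68.9  50.2] 96.57 [ 1.1  1.1 17.1]
dot px [250. 219.] area 386 world [469.1 -38.2] tool [ 34.9 -34.8  -0. ]
```

View pics/w3.png

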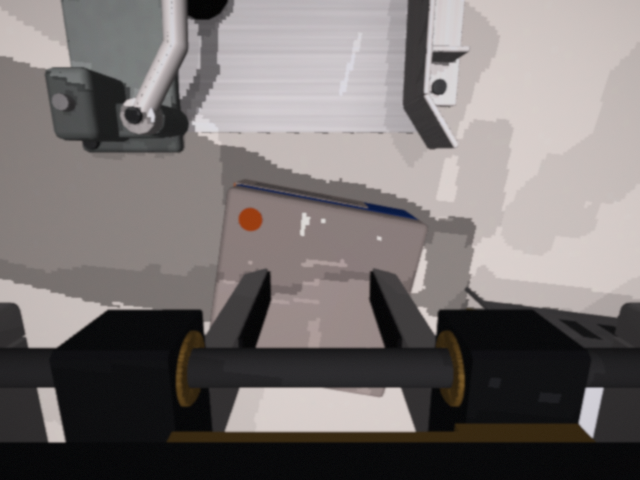

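The picture shows the box has yawed about 11° clockwise relative to the tool: edge from (232,188) to (425,225). The fence base line runs from (406,5) to (404,103).

```bash
python3 - <<'E'
from h import *
s=manip.read_state(); c=cam("wrist",s)
P=[tool(s,[*w(c,*p,50),50]) for p in[(232,188),(425,225)]]
d=P[1]-P[0]; a=np.degrees(np.arctan2(d[0],d[1])); m=(P[0]+P[1])/2; n=np.array([-np.cos(np.radians(a)),np.sin(np.radians(a))])
print(P,np.hypot(*d[:2]),"ang",a,"centre tool",m[:2]+52*n)
for p in[(406,5),(404,103)]:
    q=w(c,*p,0); r=np.radians(6.5); e=q-[489.5,80]; print("fence",q.round(1),"st",(e@[np.cos(r),np.sin(r)]).round(1),(e@[-np.sin(r),np.cos(r)]).round(1))
E
```

```text
[array([ 50.43229307, -42.88050442,  -0.08316352]), array([31.70156459, 53.43913961,  0.34671246])] 98.12397268308582 ang -11.004634937690682 centre tool [-9.9768819  -4.64687938]
fence [539.6  83.5] st 50.1 -2.2
fence [547.2  32. ] st 51.9 -54.2
```

servo_tool --pt "0 0 0 0 0 8 0.4" --pt "0 0 -5.5 -1.5 -5 0 0.4" --pt "0 0 -5.5 -2 -5.4 0 0.4" --pt "0 0 0 0 0 0 0.4" --pt "0 0 0 0 0 -6 0.4" --pt "0 0 0 0 0 -2.5 0.4" --pt "0 0 0 0 0 -0.8 0.4" --pt "0 0 0 0 0 0 0.4"

```text
clock: 8.12
eef_pos: [504.0, -79.3, 50.0]
eef_rot: [3.138, 0.001, 1.495]
wrist_force: [-11.5, 2.9, 41.4]
finger_gap: 56.3
finger_force: 21.0
```

```bash
python3 - <<'E'
from h import *
s,_=look("w4"); print(s["moment"],s["eef_rot"])
E
```

```text
t 8.125 [504.  -79.3  50. ] 85.66 [-11.5   2.9  41.4]
dot px [245.4 212.6] area 394 world [470.2 -38.3] tool [ 38.3 -36.8  -0.2]
[0.34138432 2.71870682 0.00618219] [3.13784318e+00 7.45949925e-04 1.49500730e+00]
```

servo_tool --pt "0 0 0 0 0 0.5 0.4" --pt "0 0 2 1 0 0 0.4" --pt "0 0 3 1 0 0 0.4" --pt "0 0 3 1 0 0 0.4" --pt "0 0 3 0 0 0 0.4" --pt "0 0 0 0 0 0 0.4"

```text
clock: 8.93
eef_pos: [507.7, -79.2, 50.0]
eef_rot: [3.136, 0.002, 1.687]
wrist_force: [-1.7, 2.9, 30.5]
finger_gap: 56.4
finger_force: 15.1
```

```bash
python3 - <<'E'
from h import *
s,_=look("w5"); print(s["moment"],s["eef_rot"])
E
```

```text
t 8.925 [507.7 -79.2  50. ] 96.69 [-1.7  2.9 30.5]
dot px [249.5 211.8] area 391 world [468.6 -44.9] tool [ 38.6 -34.8  -0.2]
[ 0.38134754  0.88283466 -0.10512128] [3.13612025e+00 1.54512102e-03 1.68736950e+00]
```

```bash
cat >>h.py <<'E'
def lines(tag,box=(190,150,470,330),L=45,z=50,s=None):
    im=cv2.imread(f"pics/{tag}.png",0); l=cv2.createLineSegmentDetector().detect(im)[0][:,0]
    for a in l:
        if np.hypot(a[2]-a[0],a[3]-a[1])>L and all(box[0]<a[i]<box[2] and box[1]<a[i+1]<box[3] for i in(0,2)):
            print(tag,a.round(0).tolist(),"ang",round(float(np.degrees(np.arctan2(a[3]-a[1],a[2]-a[0]))),1))
E
python3 - <<'E'
from h import *
for t in("w2","w3","w4","w5"): lines(t)
E
```

```text
w2 [323.0, 180.0, 393.0, 181.0] ang 1.1
w2 [196.0, 306.0, 191.0, 234.0] ang -94.4
w2 [463.0, 235.0, 455.0, 306.0] ang 95.9
w2 [353.0, 189.0, 221.0, 188.0] ang -179.7
w2 [411.0, 188.0, 354.0, 187.0] ang -179.1
w2 [272.0, 179.0, 323.0, 180.0] ang 0.5
w2 [236.0, 184.0, 351.0, 184.0] ang 0.0
w2 [216.0, 251.0, 220.0, 307.0] ang 85.6
w2 [283.0, 170.0, 349.0, 172.0] ang 1.9
w3 [423.0, 247.0, 410.0, 292.0] ang 105.0
w3 [243.0, 178.0, 370.0, 203.0] ang 10.9
w3 [425.0, 222.0, 232.0, 187.0] ang -169.7
w3 [242.0, 184.0, 365.0, 207.0] ang 10.8
w3 [217.0, 263.0, 224.0, 207.0] ang -82.6
w3 [226.0, 218.0, 219.0, 269.0] ang 97.5
w4 [303.0, 185.0, 222.0, 185.0] ang 179.7
w4 [373.0, 183.0, 307.0, 185.0] ang 178.4
w4 [289.0, 262.0, 337.0, 259.0] ang -4.0
w4 [336.0, 274.0, 287.0, 277.0] ang 176.0
w4 [211.0, 231.0, 204.0, 167.0] ang -96.7
w4 [220.0, 189.0, 224.0, 244.0] ang 85.9
w4 [286.0, 313.0, 334.0, 310.0] ang -3.9
w5 [416.0, 192.0, 368.0, 187.0] ang -174.0
w5 [369.0, 190.0, 226.0, 183.0] ang -177.4
w5 [237.0, 175.0, 299.0, 178.0] ang 2.6
w5 [223.0, 263.0, 222.0, 206.0] ang -90.8
w5 [225.0, 188.0, 227.0, 276.0] ang 88.6
```

servo_tool --pt "0 0 1 0 4 0 0.4" --pt "0 0 1 0 7 0 0.4" --pt "0 0 1.5 -1 10 0 0.4" --pt "0 0 0 -1 10 0 0.4" --pt "0 0 0 -1 10 0 0.4" --pt "0 0 0 -1 10 0 0.4" --pt "0 0 0 -1.2 10 0 0.4" --pt "0 0 0 -1.2 10 0 0.4" --pt "0 0 0 -1.2 10 0 0.4" --pt "0 0 0 -1 8 0 0.4" --pt "0 0 0 -0.6 5 0 0.4" --pt "0 0 0 0 0 0 0.4"

```text
clock: 10.48
eef_pos: [498.7, 14.5, 50.0]
eef_rot: [3.136, 0.003, 1.748]
wrist_force: [-0.8, -5.7, 30.5]
finger_gap: 56.6
finger_force: 14.9
```

```bash
python3 - <<'E'
from h import *
look("w6"); lines("w6",L=35)
E
```

```text
t 10.475 [498.7  14.5  50. ] 100.18 [-0.8 -5.7 30.5]
dot px [256.9 240.4] area 371 world [463.3  32.4] tool [ 23.9 -31.8  -0.2]
w6 [420.0, 203.0, 416.0, 241.0] ang 97.0
w6 [419.0, 281.0, 245.0, 205.0] ang -156.3
w6 [304.0, 215.0, 403.0, 260.0] ang 24.8
w6 [327.0, 181.0, 387.0, 192.0] ang 10.3
w6 [253.0, 174.0, 315.0, 186.0] ang 10.5
w6 [258.0, 193.0, 304.0, 215.0] ang 25.2
w6 [297.0, 221.0, 367.0, 253.0] ang 24.4
w6 [257.0, 202.0, 292.0, 219.0] ang 24.7
w6 [203.0, 296.0, 226.0, 242.0] ang -67.1
w6 [394.0, 248.0, 400.0, 201.0] ang -83.7
```

The box pivots because one finger carries nearly all the load: moment 0.88 N·m at 30 N means about 29 mm off-centre. I'll lift, recentre on the box, and balance the fingers using the moment reading.

servo_tool --pt "0 0 0 0 0 5 0.3" --pt "0 0 -6.5 -2 -8 4 0.3" --pt "0 0 -9 -3 -11 0 0.3" --pt "0 0 -9 -2.1 -9.6 0 0.3" --pt "0 0 0 0 0 0 0.3" --pt "0 0 0 0 0 0 0.3"

```text
clock: 11.28
eef_pos: [489.2, -13.4, 56.1]
eef_rot: [-3.141, 0.0, 1.323]
wrist_force: [1.0, -0.3, -0.4]
finger_gap: 65.8
finger_force: 0.0
```

```bash
python3 - <<'E'
from h import *
s,_=look("w7"); lines("w7",L=35); print(s["moment"],s["eef_rot"])
E
```

```text
t 11.275 [489.2 -13.4  56.1] 75.79 [ 1.  -0.3 -0.4]
dot px [248.6 211.3] area 361 world [463.3  32.4] tool [ 38.  -36.4   6.2]
w7 [419.0, 185.0, 223.0, 185.0] ang -179.9
w7 [359.0, 178.0, 404.0, 180.0] ang 1.7
w7 [225.0, 276.0, 224.0, 231.0] ang -92.2
[-0.0236053   0.09912874  0.04564907] [-3.14123118e+00  1.28214315e-05  1.32264222e+00]
```

servo_tool --pt "0.04 0.15 0 0 0 -4 0.3" --pt "0 0 0 0 0 -2 0.3" --pt "0 0 0 0 0 -0.7 0.3" --pt "0 0 0 0 0 0 0.3"

```text
clock: 11.82
eef_pos: [489.4, -13.5, 50.2]
eef_rot: [-3.139, -0.0, 1.319]
wrist_force: [-5.0, 0.6, 11.1]
finger_gap: 66.0
finger_force: 5.6
```

```bash
cat >>h.py <<'E'
def bal():
    s=manip.read_state(); F=s["wrist_force"];M=s["moment"]; L=200.
    x=(-1000*M[1]-L*F[0])/F[2]; y=(1000*M[0]-L*F[1])/F[2]  # load centre offset, world mm
    R=Ro.from_euler('xyz',s["eef_rot"]).as_matrix(); print("F",F.round(1),"load tool xy",(R.T@[x,y,0])[:2].round(1),"rot",s["eef_rot"].round(4),"z",s["eef_pos"].round(1))
E
python3 - <<'E'
from h import *
bal()
E
```

```text
F [-5.   0.6 11.1] load tool xy [ 6.1 16.1] rot [-3.1392e+00 -1.0000e-04  1.3193e+00] z [489.4 -13.5  50.2]
```

servo_tool --pt "0 0 1 0 -4 0 0.3" --pt "0 0 2 0 -8 0 0.3" --pt "0 0 3 1 -7 0 0.3" --pt "0 0 4 2 -5 0 0.3" --pt "0 0 4 3 0 0 0.3" --pt "0 0 4 3 0 0 0.3" --pt "0 0 2.8 1.8 0 0 0.3" --pt "0 0 0 0 0 0 0.3"

```text
clock: 12.82
eef_pos: [500.8, -37.7, 50.2]
eef_rot: [-3.141, 0.0, 1.683]
wrist_force: [0.1, 0.7, 8.2]
finger_gap: 66.0
finger_force: 3.7
```

```bash
python3 - <<'E'
from h import *
bal(); look("w8"); lines("w8",L=35)
E
```

```text
F [0.1 0.7 8.2] load tool xy [-15.1   1.6] rot [-3.1406e+00  3.0000e-04  1.6829e+00] z [500.8 -37.7  50.2]
t 12.825 [500.8 -37.7  50.2] 96.43 [0.1 0.7 8.2]
dot px [264.1 178.3] area 408 world [467.8  14. ] tool [ 55.1 -27.    0.2]
w8 [426.0, 165.0, 455.0, 211.0] ang 57.7
w8 [442.0, 195.0, 371.0, 178.0] ang -166.6
w8 [378.0, 175.0, 417.0, 184.0] ang 14.3
w8 [324.0, 183.0, 365.0, 188.0] ang 6.5
w8 [287.0, 183.0, 322.0, 187.0] ang 6.7
w8 [450.0, 194.0, 431.0, 164.0] ang -121.7
w8 [373.0, 282.0, 337.0, 278.0] ang -173.6
w8 [218.0, 267.0, 227.0, 219.0] ang -79.3
w8 [240.0, 168.0, 230.0, 219.0] ang 101.0
w8 [231.0, 221.0, 223.0, 261.0] ang 100.8
```

The fence flare is catching the box during the drag. I'll switch to pushing its flat rear face with the two spread fingertips low down, which is self-aligning, and use the lid only for turns.

servo_tool --pt "0 0 0 0 0 12 0.3" --pt "0 0 0 2 -14 8 0.3" --pt "0 0 0 4 -28 4 0.3" --pt "0 0 0 4 -29 0 0.3" --pt "0 0 0 0 0 -15 0.3" --pt "0 0 0 0 0 -25 0.3" --pt "0 0 0 0 0 -16 0.3" --pt "0 0 0 0 0 0 0.3"

```text
clock: 13.88
eef_pos: [509.3, -108.3, 16.6]
eef_rot: [-3.137, -0.001, 1.682]
wrist_force: [0.4, 0.1, 0.3]
finger_gap: 65.9
finger_force: 0.0
```

```bash
python3 - <<'E'
from h import *
look("w9")
E
```

```text
t 13.875 [ 509.3 -108.3   16.6] 96.37 [0.4 0.1 0.3]
```

View pics/w9.png

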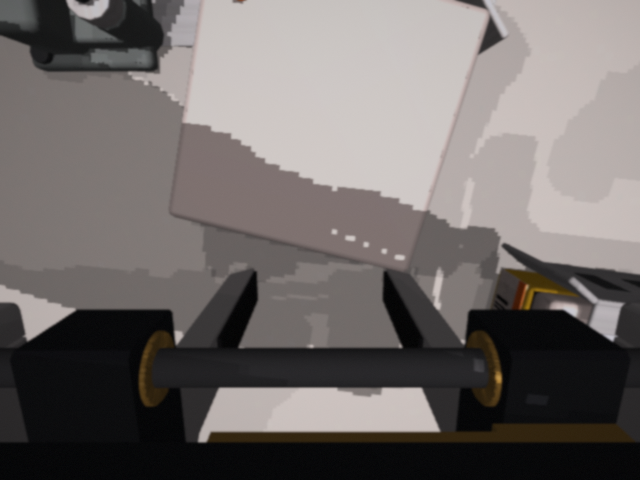

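The box is ahead, about 13° clockwise, with its leading fence-side corner (485,30) at the flare. Pushing its trailing corner at (405,268) will square it up.

servo_tool --pt "0 0 0 0 4 0 0.45" --pt "0 0 0 0.3 6 0 0.45" --pt "0 0 0 0 7 0 0.45" --pt "0 0 0 -0.7 7 0 0.45" --pt "0 0 0 -0.8 7 0 0.45" --pt "0 0 0 -0.8 7 0 0.45" --pt "0 0 0 -0.8 7 0 0.45" --pt "0 0 0 -0.8 7 0 0.45" --pt "0 0 0 -0.8 7 0 0.45" --pt "0 0 0 -0.8 7 0 0.45" --pt "0 0 0 -0.8 7 0 0.45" --pt "0 0 0 0 0 0 0.45"

```text
clock: 15.42
eef_pos: [503.8, -35.1, 17.5]
eef_rot: [-3.138, -0.0, 1.682]
wrist_force: [1.5, -1.8, 0.2]
finger_gap: 51.2
finger_force: 1.1
```

```bash
python3 - <<'E'
from h import *
look("w10"); lines("w10",box=(100,0,560,300),L=40)
E
```

```text
t 15.425 [503.8 -35.1  17.5] 96.38 [ 1.5 -1.8  0.2]
dot px [208.   62.7] area 775 world [451.7  59.8] tool [100.1 -41.4 -32.3]
w10 [171.0, 28.0, 182.0, 155.0] ang 85.1
w10 [222.0, 26.0, 179.0, 23.0] ang -176.4
w10 [440.0, 173.0, 474.0, 229.0] ang 58.6
w10 [124.0, 10.0, 136.0, 117.0] ang 83.2
w10 [451.0, 1.0, 450.0, 46.0] ang 91.7
w10 [443.0, 27.0, 223.0, 28.0] ang 180.0
w10 [434.0, 210.0, 438.0, 134.0] ang -87.0
w10 [160.0, 69.0, 164.0, 117.0] ang 85.6
w10 [262.0, 184.0, 304.0, 189.0] ang 6.1
w10 [450.0, 47.0, 440.0, 169.0] ang 94.5
w10 [154.0, 106.0, 151.0, 21.0] ang -92.0
w10 [438.0, 133.0, 446.0, 34.0] ang -85.4
w10 [477.0, 107.0, 487.0, 1.0] ang -84.7
w10 [478.0, 223.0, 446.0, 172.0] ang -121.8
w10 [452.0, 59.0, 457.0, 1.0] ang -85.7
w10 [449.0, 101.0, 452.0, 61.0] ang -85.7
w10 [189.0, 267.0, 182.0, 179.0] ang -94.4
w10 [278.0, 285.0, 331.0, 286.0] ang 0.9
```

Square and aligned. I'll push on through the lane.

servo_tool --pt "0 0 0 -0.6 5 0 0.45" --pt "0 0 0 -0.8 7 0 0.45" --pt "0 0 0 -0.9 8 0 0.45" --pt "0 0 0 -0.9 8 0 0.45" --pt "0 0 0 -0.9 8 0 0.45" --pt "0 0 0 -0.9 8 0 0.45" --pt "0 0 0 -0.9 8 0 0.45" --pt "0 0 0 -0.9 8 0 0.45" --pt "0 0 0 -0.9 8 0 0.45" --pt "0 0 0 -0.9 8 0 0.45" --pt "0 0 0 -0.9 8 0 0.45" --pt "0 0 0 -0.9 8 0 0.45" --pt "0 0 0 0 0 0 0.45"

```text
clock: 17.1
eef_pos: [493.1, 56.8, 17.4]
eef_rot: [-3.138, -0.0, 1.682]
wrist_force: [0.0, 0.4, 0.1]
finger_gap: 51.9
finger_force: 0.0
```

```bash
python3 - <<'E'
from h import *
look("w11")
E
```

```text
t 17.1 [493.1  56.8  17.4] 96.38 [0.  0.4 0.1]
dot px [208.8  64.1] area 789 world [441.4 151.2] tool [ 99.6 -41.1 -32.4]
```

servo_tool --pt "0 0 0 -0.6 5 0 0.45" --pt "0 0 0 -0.9 8 0 0.45" --pt "0 0 0 -0.9 8 0 0.45" --pt "0 0 0 -0.9 8 0 0.45" --pt "0 0 0 -0.9 8 0 0.45" --pt "0 0 0 -0.9 8 0 0.45" --pt "0 0 0 -0.9 8 0 0.45" --pt "0 0 0 -0.9 8 0 0.45" --pt "0 0 0 -0.9 8 0 0.45" --pt "0 0 0 -0.9 8 0 0.45" --pt "0 0 0 -0.9 8 0 0.45" --pt "0 0 0 -0.9 8 0 0.45" --pt "0 0 0 -0.9 8 0 0.45" --pt "0 0 0 -0.4 4 0 0.45" --pt "0 0 0 0 0 0 0.45"

```text
clock: 19.02
eef_pos: [481.8, 161.6, 17.7]
eef_rot: [-3.139, -0.0, 1.682]
wrist_force: [-0.4, -0.4, 0.1]
finger_gap: 52.0
finger_force: 0.0
```

```bash
python3 - <<'E'
from h import *
look("w12"); lines("w12",box=(100,0,560,300),L=40)
E
```

```text
t 19.025 [481.8 161.6  17.7] 96.37 [-0.4 -0.4  0.1]
dot px [208.3  63.8] area 785 world [429.8 256.2] tool [ 99.8 -41.3 -32.2]
w12 [557.0, 300.0, 509.0, 267.0] ang -145.9
w12 [142.0, 170.0, 101.0, 173.0] ang 174.9
w12 [437.0, 262.0, 467.0, 290.0] ang 42.7
w12 [384.0, 191.0, 424.0, 196.0] ang 6.5
w12 [237.0, 287.0, 294.0, 286.0] ang -1.1
w12 [174.0, 32.0, 190.0, 214.0] ang 85.1
w12 [436.0, 171.0, 447.0, 31.0] ang -85.5
w12 [443.0, 27.0, 177.0, 27.0] ang -180.0
w12 [366.0, 289.0, 274.0, 289.0] ang 179.9
w12 [296.0, 285.0, 338.0, 285.0] ang 0.1
w12 [179.0, 23.0, 242.0, 23.0] ang 0.0
```

servo_tool --pt "0 0 0 0.5 -3 0 0.3" --pt "0 0 0 0 0 25 0.3" --pt "0 0 0 0 0 22 0.3" --pt "0 0 0 -3 20 0 0.3" --pt "0 0 0 -4 25 0 0.3" --pt "0 0 0 -2.7 19.2 0 0.3" --pt "0 0 0 0 0 -8 0.3" --pt "0 0 0 0 0 -4 0.3" --pt "0 0 0 0 0 -2 0.3" --pt "0 0 0 0 0 -1 0.3" --pt "0 0 0 0 0 0 0.3"

```text
clock: 20.45
eef_pos: [473.1, 222.0, 50.2]
eef_rot: [-3.14, -0.0, 1.681]
wrist_force: [-2.5, -1.5, 7.9]
finger_gap: 65.9
finger_force: 3.7
```

```bash
python3 - <<'E'
from h import *
bal(); look("w13")
E
```

```text
F [-2.5 -1.5  7.9] load tool xy [-3.  19.9] rot [-3.1397e+00 -1.0000e-04  1.6808e+00] z [473.1 222.   50.2]
t 20.45 [473.1 222.   50.2] 96.31 [-2.5 -1.5  7.9]
dot px [241.7 211.5] area 382 world [430.2 256.2] tool [ 38.7 -38.8   0.3]
```

servo_tool --pt "0 -0.07 0 0 0 -0.4 0.3" --pt "0 0 3 0 0 0 0.3" --pt "0 0 5 0 0 0 0.3" --pt "0 0 6 0 0 0 0.3" --pt "0 0 6 0 0 0 0.3" --pt "0 0 6 0 0 0 0.3" --pt "0 0 5 0 0 0 0.3" --pt "0 0 0 0 0 0 0.3"

```text
clock: 21.5
eef_pos: [473.6, 222.3, 50.2]
eef_rot: [3.141, 0.001, 2.223]
wrist_force: [0.4, 0.8, 8.3]
finger_gap: 66.0
finger_force: 4.4
```

```bash
python3 - <<'E'
from h import *
bal(); look("w14")
E
```

```text
F [0.4 0.8 8.3] load tool xy [-16.2 -32.4] rot [3.1409e+00 8.0000e-04 2.2233e+00] z [473.6 222.3  50.2]
t 21.5 [473.6 222.3  50.2] 127.4 [0.4 0.8 8.3]
dot px [241.5 211.6] area 397 world [419.1 229.1] tool [ 38.5 -39.1   0.2]
```

Perfect following. I'll continue the rotation.

servo_tool --pt "0 0 3 0 0 0 0.3" --pt "0 0 5 0 0 0 0.3" --pt "0 0 6 0 0 0 0.3" --pt "0 0 6 0 0 0 0.3" --pt "0 0 6 0 0 0 0.3" --pt "0 0 6 0 0 0 0.3" --pt "0 0 6 0 0 0 0.3" --pt "0 0 6 0 0 0 0.3" --pt "0 0 6 0 0 0 0.3" --pt "0 0 5 0 0 0 0.3" --pt "0 0 4 0 0 0 0.3" --pt "0 0 0 0 0 0 0.3"

```text
clock: 23.05
eef_pos: [473.6, 222.3, 50.2]
eef_rot: [-3.141, 0.002, -3.03]
wrist_force: [-0.7, -1.0, 9.1]
finger_gap: 65.8
finger_force: 4.4
```

```bash
python3 - <<'E'
from h import *
bal(); look("w15"); lines("w15",L=35)
E
```

```text
F [-0.7 -1.   9.1] load tool xy [-6.3 34.6] rot [-3.1407e+00  2.4000e-03 -3.0304e+00] z [473.6 222.3  50.2]
t 23.05 [473.6 222.3  50.2] -173.64 [-0.7 -1.   9.1]
dot px [241.7 211.3] area 387 world [439.3 178.8] tool [ 38.9 -39.5   0.2]
w15 [381.0, 175.0, 417.0, 179.0] ang 6.3
w15 [228.0, 176.0, 379.0, 176.0] ang -0.1
w15 [418.0, 185.0, 378.0, 183.0] ang -177.0
w15 [373.0, 182.0, 217.0, 184.0] ang 179.3
w15 [216.0, 187.0, 220.0, 249.0] ang 86.1
```

servo_tool --pt "0 0 0 0 0 12 0.45" --pt "0 0 -10 -1 8 12 0.45" --pt "0 0 -10 -1 9 0 0.45" --pt "0 0 -10 -1 9 0 0.45" --pt "0 0 -10 -1 9 0 0.45" --pt "0 0 -10 -1 9 0 0.45" --pt "0 0 -10 -1 9 0 0.45" --pt "0 0 -10 -1 9 0 0.45" --pt "0 0 -10 -1 9 0 0.45" --pt "0 0 -10 -0.6 4 0 0.45" --pt "0 0 0 0 0 -20 0.45" --pt "0 0 0 0 0 -25 0.45" --pt "0 0 0 0 0 -12 0.45" --pt "0 0 0 0 0 0 0.45"

```text
clock: 24.85
eef_pos: [463.9, 297.3, 16.1]
eef_rot: [-3.139, 0.001, 1.681]
wrist_force: [-1.4, 0.1, 0.5]
finger_gap: 51.7
finger_force: 0.0
```

servo_tool --pt "0 0 0 0.6 -5 0 0.45" --pt "0 0 0 0.6 -5 0 0.45" --pt "0 0 0 0.6 -5 0 0.45" --pt "0 0 0 0.7 -6 0 0.45" --pt "0 0 0 0.8 -7 0 0.45" --pt "0 0 0 0.9 -8 0 0.45" --pt "0 0 0 0.9 -8 0 0.45" --pt "0 0 0 0.9 -8 0 0.45" --pt "0 0 0 0.9 -8 0 0.45" --pt "0 0 0 0.9 -8 0 0.45" --pt "0 0 0 0.9 -8 0 0.45" --pt "0 0 0 0.9 -8 0 0.45" --pt "0 0 0 0.9 -8 0 0.45" --pt "0 0 0 0.9 -8 0 0.45" --pt "0 0 0 0.9 -8 0 0.45"

```text
clock: 26.72
eef_pos: [476.1, 189.4, 16.2]
eef_rot: [-3.14, -0.0, 1.682]
wrist_force: [-2.5, 7.2, 0.2]
finger_gap: 51.5
finger_force: 3.4
```

```bash
python3 - <<'E'
from h import *
cv2.imwrite("pics/t2.png",cv2.resize(manip.camera("top")[175:315,235:355,::-1],None,fx=4,fy=4,interpolation=cv2.INTER_CUBIC))
look("w16")
E
```

```text
t 26.775 [476.2 188.6  16.1] 96.36 [-4.   2.3  0.6]
```

View pics/t2.png

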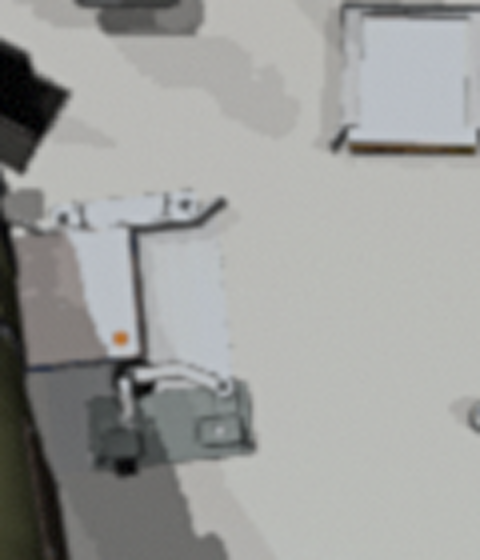

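The box is in the lane square against the fence, with the dot (leading robot-side corner) at the roller. Continuing the push.

servo_tool --pt "0 0 0 0.6 -5 0 0.45" --pt "0 0 0 0.9 -8 0 0.45" --pt "0 0 0 0.9 -8 0 0.45" --pt "0 0 0 0.9 -8 0 0.45" --pt "0 0 0 0.9 -8 0 0.45" --pt "0 0 0 0.9 -8 0 0.45" --pt "0 0 0 0.9 -8 0 0.45" --pt "0 0 0 0.9 -8 0 0.45" --pt "0 0 0 0.9 -8 0 0.45" --pt "0 0 0 0.9 -8 0 0.45" --pt "0 0 0 0.9 -8 0 0.45" --pt "0 0 0 0.9 -8 0 0.45" --pt "0 0 0 0.9 -8 0 0.45" --pt "0 0 0 0.9 -8 0 0.45"

```text
clock: 28.58
eef_pos: [488.7, 79.9, 16.2]
eef_rot: [-3.14, 0.0, 1.682]
wrist_force: [0.5, 0.2, 0.9]
finger_gap: 51.8
finger_force: 0.7
```

servo_tool --pt "0 0 0 0.9 -8 0 0.45" --pt "0 0 0 0.9 -8 0 0.45" --pt "0 0 0 0.9 -8 0 0.45" --pt "0 0 0 0.9 -8 0 0.45" --pt "0 0 0 0.9 -8 0 0.45" --pt "0 0 0 0.9 -8 0 0.45" --pt "0 0 0 0.9 -8 0 0.45" --pt "0 0 0 0.9 -8 0 0.45" --pt "0 0 0 0.9 -8 0 0.45" --pt "0 0 0 0.9 -8 0 0.45" --pt "0 0 0 0.7 -5 0 0.45" --pt "0 0 0 0 0 0 0.45"

```text
clock: 30.08
eef_pos: [498.4, -4.9, 16.3]
eef_rot: [-3.14, 0.0, 1.681]
wrist_force: [0.3, 0.1, -0.2]
finger_gap: 51.8
finger_force: 0.0
```

servo_tool --pt "0 0 0 0.4 -4 0 0.45" --pt "0 0 -0.7 0.6 -7 0 0.45" --pt "0 0 -0.7 0.6 -9 0 0.45" --pt "0 0 -0.7 0.6 -9 0 0.45" --pt "0 0 -0.7 0.6 -9 0 0.45" --pt "0 0 -0.7 0.6 -9 0 0.45" --pt "0 0 -0.7 0.6 -9 0 0.45" --pt "0 0 -0.7 0.6 -9 0 0.45" --pt "0 0 -0.7 0.5 -9 0 0.45" --pt "0 0 -0.7 0.5 -9 0 0.45" --pt "0 0 -0.6 0.5 -9 0 0.45" --pt "0 0 0 0.2 -9 0 0.45" --pt "0 0 0 0.2 -9 0 0.45" --pt "0 0 0 0.1 -9 0 0.45" --pt "0 0 0 0 -9 0 0.45" --pt "0 0 0 0 -9 0 0.45"

```text
clock: 32.08
eef_pos: [504.9, -142.1, 16.3]
eef_rot: [-3.14, 0.0, 1.561]
wrist_force: [0.6, 2.3, -0.0]
finger_gap: 51.7
finger_force: 0.7
```

servo_tool --pt "0 0 0 0 -9 0 0.45" --pt "0 0 0 0 -9 0 0.45" --pt "0 0 0 0 -9 0 0.45" --pt "0 0 0 0 -9 0 0.45" --pt "0 0 0 0 -9 0 0.45" --pt "0 0 0 0 -9 0 0.45" --pt "0 0 0 0 -9 0 0.45" --pt "0 0 0 0 -9 0 0.45" --pt "0 0 0 0 -6 0 0.45" --pt "0 0 0 0 0 0 0.45"

```text
clock: 33.33
eef_pos: [504.9, -220.0, 16.2]
eef_rot: [-3.14, 0.0, 1.561]
wrist_force: [-0.2, -0.7, -0.7]
finger_gap: 52.0
finger_force: 0.0
```

```bash
python3 - <<'E'
from h import *
s=manip.read_state();print(s["eef_pos"],s["eef_rot"],s["clock"])
im=manip.camera("top"); cv2.imwrite("pics/t3.png",im[:,:,::-1])
h=cv2.cvtColor(im,cv2.COLOR_RGB2HSV); m=cv2.inRange(h,(5,120,80),(20,255,255)); n,l,st,ce=cv2.connectedComponentsWithStats(m[150:320,220:460])
c=cam("top")
for k in range(1,n): 
    if st[k,4]>2: p=ce[k]+[220,150]; print(p.round(1),st[k,4],w(c,*p,50).round(0))
E
```

```text
[ 504.86060744 -219.97292169   16.19242821] [-3.14011503e+00  2.92684677e-04  1.56058168e+00] 33.325
[441.4 152.9] 9 [ 798. -481.]
[449.7 157.2] 6 [ 784. -507.]
[337.5 212. ] 4 [ 600. -143.]
[393.5 254.5] 4 [ 464. -320.]
[225.5 285.5] 4 [364. 207.]
```

servo_tool --pt "0 0 0 0 3 0 0.3" --pt "0 0 0 0 0 25 0.3" --pt "0 0 0 0 0 22 0.3" --pt "0 0 0 -0.5 -20 0 0.3" --pt "0 0 0 -0.5 -25 0 0.3" --pt "0 0 0 -0.5 -19 0 0.3" --pt "0 0 0 0 0 -7 0.3" --pt "0 0 0 0 0 -4 0.3" --pt "0 0 0 0 0 -2 0.3" --pt "0 0 0 0 0 -0.8 0.3" --pt "0 0 0 0 0 0 0.3"

```text
clock: 34.75
eef_pos: [503.8, -280.1, 50.2]
eef_rot: [-3.141, 0.001, 1.562]
wrist_force: [-2.6, 1.5, 8.1]
finger_gap: 65.9
finger_force: 4.5
```

```bash
python3 - <<'E'
from h import *
bal()
E
```

```text
F [-2.6  1.5  8.1] load tool xy [-20.6  -8.1] rot [-3.1408e+00  6.0000e-04  1.5619e+00] z [ 503.8 -280.1   50.2]
```

Balanced, so I'll press slightly more and rotate by -90°.

servo_tool --pt "0 0 0 0 0 -0.3 0.3" --pt "0 0 -3 0 0 0 0.3" --pt "0 0 -5 0 0 0 0.3" --pt "0 0 -6 0 0 0 0.3" --pt "0 0 -6 0 0 0 0.3" --pt "0 0 -6 0 0 0 0.3" --pt "0 0 -6 0 0 0 0.3" --pt "0 0 -6 0 0 0 0.3" --pt "0 0 -6 0 0 0 0.3" --pt "0 0 -6 0 0 0 0.3" --pt "0 0 -6 0 0 0 0.3" --pt "0 0 -6 0 0 0 0.3" --pt "0 0 -6 0 0 0 0.3" --pt "0 0 -6 0 0 0 0.3" --pt "0 0 -6 0 0 0 0.3" --pt "0 0 -6 0 0 0 0.3" --pt "0 0 -4 0 0 0 0.3" --pt "0 0 0 0 0 0 0.3"

```text
clock: 37.0
eef_pos: [504.3, -280.3, 50.2]
eef_rot: [-3.141, -0.002, -0.01]
wrist_force: [-0.1, -0.4, 8.5]
finger_gap: 65.9
finger_force: 4.4
```

```bash
cat >>h.py <<'E'
def tdot(tag):
    im=manip.camera("top"); cv2.imwrite(f"pics/{tag}.png",im[:,:,::-1])
    h=cv2.cvtColor(im,cv2.COLOR_RGB2HSV); m=cv2.inRange(h,(5,120,80),(20,255,255)); n,l,st,ce=cv2.connectedComponentsWithStats(m[180:320,220:460])
    c=cam("top")
    for k in range(1,n): 
        if st[k,4]>2: p=ce[k]+[220,180]; print(p.round(1),st[k,4],w(c,*p,50).round(0))
E
python3 - <<'E'
from h import *
bal();tdot("t4")
E
```

```text
F [-0.1 -0.4  8.5] load tool xy [-19.2  -5.2] rot [-3.1414e+00 -2.0000e-03 -1.0000e-02] z [ 504.3 -280.3   50.2]
[337.5 212. ] 4 [ 600. -143.]
```

servo_tool --pt "0 0 0 0 0 15 0.45" --pt "0 0 0 -10 0 40 0.45" --pt "0 0 0 -20 0 45 0.45" --pt "0 0 0 -24 0 50 0.45" --pt "0 0 0 0 0 0 0.45" --pt "0 0 0 0 0 0 0.45"

```text
clock: 37.8
eef_pos: [449.4, -280.1, 198.9]
eef_rot: [-3.14, 0.0, -0.009]
wrist_force: [0.5, 0.4, -0.2]
finger_gap: 51.9
finger_force: 0.0
```

```bash
python3 - <<'E'
from h import *
s,im=look("w20"); c=cam("wrist",s)
im=cv2.imread("pics/w20.png",0)
for a in cv2.createLineSegmentDetector().detect(im)[0][:,0]:
    if np.hypot(a[2]-a[0],a[3]-a[1])>28 and max(a[1],a[3])<300:
        print(a.round().tolist(),"z50",w(c,a[0],a[1],50).round(1),w(c,a[2],a[3],50).round(1),"z0",w(c,a[0],a[1],0).round(0),w(c,a[2],a[3],0).round(0))
E
```

```text
t 37.8 [ 449.4 -280.1  198.9] -0.54 [ 0.5  0.4 -0.2]
dot px [277.9 211.6] area 102 world [ 464.7 -242. ] tool [ 15.  -38.  148.9]
[579.0, 175.0, 620.0, 180.0] z50 [ 494.6 -511.9] [ 489.8 -548.9] z0 [ 491. -547.] [ 485. -590.]
[583.0, 284.0, 547.0, 267.0] z50 [ 391.8 -532.4] [ 409.1 -495. ] z0 [ 372. -571.] [ 392. -528.]
[613.0, 276.0, 583.0, 283.0] z50 [ 399.5 -559.5] [ 392.7 -531.6] z0 [ 381. -602.] [ 374. -570.]
[633.0, 199.0, 622.0, 266.0] z50 [ 472.7 -564.5] [ 409.5 -566.4] z0 [ 466. -608.] [ 393. -610.]
[227.0, 57.0, 112.0, 55.0] z50 [ 594.8 -204.6] [ 597.7 -109.2] z0 [ 607. -193.] [610. -83.]
[549.0, 257.0, 557.0, 191.0] z50 [ 418.8 -496.1] [ 481.2 -494.6] z0 [ 404. -529.] [ 476. -527.]
[107.0, 57.0, 66.0, 38.0] z50 [ 596.  -105.4] [610.1 -73.3] z0 [608. -79.] [624. -42.]
[488.0, 18.0, 491.0, 52.0] z50 [ 621.4 -418.1] [ 596.4 -423.4] z0 [ 637. -439.] [ 608. -445.]
[89.0, 40.0, 212.0, 41.0] z50 [608.8 -92.4] [ 606.6 -193. ] z0 [623. -64.] [ 620. -180.]
[233.0, 0.0, 236.0, 43.0] z50 [ 636.4 -212.8] [ 605.2 -213. ] z0 [ 654. -202.] [ 618. -203.]
[71.0, 250.0, 85.0, 295.0] z50 [430
[... 2886 characters left out ...]
 -306.3] z0 [ 624. -310.] [ 653. -310.]
[243.0, 31.0, 241.0, 1.0] z50 [ 614.4 -219.2] [ 636.1 -219.2] z0 [ 629. -210.] [ 654. -210.]
[192.0, 262.0, 171.0, 281.0] z50 [ 417.8 -158.5] [ 398.2 -137.2] z0 [ 403. -140.] [ 380. -115.]
[542.0, 246.0, 549.0, 196.0] z50 [ 430.  -487.6] [ 476.9 -487.7] z0 [ 417. -519.] [ 471. -519.]
[233.0, 210.0, 191.0, 261.0] z50 [ 466.9 -201.5] [ 418.3 -158.2] z0 [ 459. -189.] [ 403. -139.]
[130.0, 204.0, 169.0, 230.0] z50 [ 472.8 -107.4] [ 448.5 -140. ] z0 [466. -81.] [ 438. -118.]
[253.0, 153.0, 253.0, 108.0] z50 [ 516.9 -222.4] [ 554.4 -224. ] z0 [ 517. -213.] [ 560. -215.]
[101.0, 162.0, 119.0, 137.0] z50 [511.1 -87.2] [ 532.2 -105.8] z0 [510. -58.] [534. -79.]
```

The lid spans y -231..-330 and x 452..552, yaw about -0.7°, and the dot is at the front-left. That puts the box within 2 mm of the sleeve axis. Next I'll come down in front of it and push it in.

servo_tool --pt "0 0 -0.5 -20 -1 -20 0.45" --pt "0 0 0 -5 -0.5 -40 0.45" --pt "0 0 0 0 0 -50 0.45" --pt "0 0 0 0 0 -45 0.45" --pt "0 0 0 0 0 -27 0.45" --pt "0 0 0 0 0 0 0.45" --pt "0 0 0 4 0 0 0.45" --pt "0 0 0 5 -0.1 0 0.45" --pt "0 0 0 5 -0.1 0 0.45" --pt "0 0 0 6 -0.1 0 0.45" --pt "0 0 0 7 -0.1 0 0.45" --pt "0 0 0 7 -0.1 0 0.45" --pt "0 0 0 7 -0.1 0 0.45" --pt "0 0 0 7 -0.1 0 0.45" --pt "0 0 0 7 -0.1 0 0.45" --pt "0 0 0 0 0 0 0.45"

```text
clock: 39.85
eef_pos: [479.9, -282.7, 17.0]
eef_rot: [-3.14, -0.0, -0.018]
wrist_force: [-0.6, 0.2, 0.6]
finger_gap: 51.5
finger_force: 0.0
```

```bash
python3 - <<'E'
from h import *
s,im=look("w21"); c=cam("wrist",s)
im=cv2.imread("pics/w21.png",0)
for a in cv2.createLineSegmentDetector().detect(im)[0][:,0]:
    if np.hypot(a[2]-a[0],a[3]-a[1])>40 and max(a[1],a[3])<290:
        print(a.round().tolist(),"z50",w(c,a[0],a[1],50).round(1),w(c,a[2],a[3],50).round(1))
E
```

```text
t 39.85 [ 479.9 -282.7   17. ] -1.04 [-0.6  0.2  0.6]
dot px [222.1 258.9] area 551 world [ 505.3 -242.4] tool [ 24.7 -40.8 -32.9]
[491.0, 0.0, 452.0, 35.0] z50 [ 600.  -346.8] [ 588.9 -333.3]
[132.0, 32.0, 1.0, 34.0] z50 [ 592.1 -216.6] [ 592.6 -168.6]
[1.0, 13.0, 47.0, 13.0] z50 [ 599.3 -170.1] [ 598.9 -186.8]
[187.0, 196.0, 190.0, 237.0] z50 [ 532.1 -230.3] [ 515.2 -229.9]
[92.0, 3.0, 1.0, 4.0] z50 [ 602.  -203.6] [ 602.3 -170.8]
[44.0, 10.0, 1.0, 10.0] z50 [ 600.  -186.1] [ 600.3 -170.3]
[1.0, 7.0, 93.0, 8.0] z50 [ 601.3 -170.6] [ 600.4 -203.8]
[422.0, 26.0, 202.0, 26.0] z50 [ 592.1 -322.3] [ 593.8 -242.4]
[436.0, 204.0, 444.0, 106.0] z50 [ 526.8 -331.1] [ 564.6 -332. ]
[54.0, 18.0, 1.0, 18.0] z50 [ 597.4 -189.2] [ 597.7 -169.7]
[261.0, 22.0, 408.0, 22.0] z50 [ 594.5 -263.8] [ 593.4 -317.3]
[253.0, 266.0, 299.0, 267.0] z50 [ 501.8 -255.3] [ 501.  -274.8]
```

servo_tool --pt "0 0 0 4 -0.1 0 0.45" --pt "0 0 0 5 -0.1 0 0.45" --pt "0 0 0 5 -0.1 0 0.45" --pt "0 0 0 5 -0.1 0 0.45" --pt "0 0 0 5 -0.1 0 0.45" --pt "0 0 0 5 -0.1 0 0.45" --pt "0 0 0 5 -0.1 0 0.45"

```text
clock: 40.78
eef_pos: [513.8, -283.5, 17.1]
eef_rot: [-3.14, 0.0, -0.018]
wrist_force: [-1.7, 0.3, -1.6]
finger_gap: 51.6
finger_force: 0.6
```

```bash
python3 - <<'E'
from h import *
s,im=look("w22"); lines("w22",box=(100,0,560,300),L=45)
E
```

```text
t 40.775 [ 513.8 -283.5   17.1] -1.05 [-1.7  0.3 -1.6]
dot px [222.3 260.9] area 549 world [ 538.3 -243.1] tool [ 23.8 -40.8 -32.8]
w22 [173.0, 52.0, 180.0, 121.0] ang 84.2
w22 [272.0, 28.0, 192.0, 26.0] ang -178.3
w22 [496.0, 92.0, 446.0, 108.0] ang 161.7
w22 [189.0, 47.0, 187.0, 0.0] ang -92.6
w22 [144.0, 0.0, 149.0, 48.0] ang 84.6
w22 [441.0, 0.0, 439.0, 48.0] ang 92.5
w22 [186.0, 172.0, 190.0, 236.0] ang 87.0
w22 [491.0, 198.0, 485.0, 266.0] ang 95.4
w22 [175.0, 265.0, 167.0, 200.0] ang -96.9
w22 [233.0, 287.0, 278.0, 289.0] ang 1.5
w22 [402.0, 27.0, 273.0, 29.0] ang 179.5
w22 [263.0, 24.0, 366.0, 24.0] ang 0.0
w22 [485.0, 1.0, 481.0, 51.0] ang 95.4
w22 [436.0, 204.0, 443.0, 117.0] ang -85.4
w22 [429.0, 279.0, 433.0, 227.0] ang -85.3
w22 [478.0, 46.0, 482.0, 1.0] ang -84.5
```

The sleeve edges at u≈146/483 and 188/440 centre on u≈314, and the box lid is about 1.8 mm to that same side, so the box is centred on the sleeve. Continuing.

servo_tool --pt "0 0 0 5 -0.1 0 0.45" --pt "0 0 0 6 -0.1 0 0.45" --pt "0 0 0 6 -0.1 0 0.45" --pt "0 0 0 6 -0.1 0 0.45" --pt "0 0 0 6 -0.1 0 0.45" --pt "0 0 0 6 -0.1 0 0.45" --pt "0 0 0 6 -0.1 0 0.45" --pt "0 0 0 6 -0.1 0 0.45" --pt "0 0 0 6 -0.1 0 0.45" --pt "0 0 0 6 -0.1 0 0.45" --pt "0 0 0 4 -0.1 0 0.45" --pt "0 0 0 3 0 0 0.45" --pt "0 0 0 0 0 0 0.45"

```text
clock: 42.45
eef_pos: [579.6, -284.5, 17.1]
eef_rot: [-3.14, -0.0, -0.018]
wrist_force: [-0.1, -0.1, 0.7]
finger_gap: 51.7
finger_force: 0.0
```

```bash
python3 - <<'E'
from h import *
look("w23")
E
```

```text
t 42.45 [ 579.6 -284.5   17.1] -1.05 [-0.1 -0.1  0.7]
dot px [222.2 260.3] area 554 world [ 604.4 -244.2] tool [ 24.1 -40.8 -32.9]
```

Now the final few millimetres, pushing until the back wall is felt.

servo_tool --pt "0 0 0 3 0 0 0.45" --pt "0 0 0 2 0 0 0.45" --pt "0 0 0 2 0 0 0.45" --pt "0 0 0 1 0 0 0.45" --pt "0 0 0 0 0 0 0.45"

```text
clock: 43.12
eef_pos: [587.6, -284.6, 17.2]
eef_rot: [-3.14, -0.0, -0.018]
wrist_force: [-0.1, 0.4, -0.2]
finger_gap: 51.7
finger_force: 0.0
```

servo_tool --pt "0 0 0 1 0 0 0.45" --pt "0 0 0 1 0 0 0.45" --pt "0 0 0 1 0 0 0.45" --pt "0 0 0 0 0 0 0.45"

```text
clock: 43.62
eef_pos: [590.6, -284.6, 17.2]
eef_rot: [-3.14, -0.0, -0.018]
wrist_force: [-0.8, 0.0, 0.4]
finger_gap: 51.6
finger_force: 0.0
```

servo_tool --pt "0 0 0 1 0 0 0.45" --pt "0 0 0 1 0 0 0.45" --pt "0 0 0 0 0 0 0.45"

```text
clock: 44.0
eef_pos: [592.6, -284.6, 17.2]
eef_rot: [-3.14, -0.0, -0.018]
wrist_force: [-0.8, -0.3, 0.2]
finger_gap: 51.8
finger_force: 0.0
```

```bash
python3 - <<'E'
from h import *
look("w24")
E
```

```text
t 44.0 [ 592.6 -284.6   17.2] -1.05 [-0.8 -0.3  0.2]
dot px [222.4 260.8] area 544 world [ 617.1 -244.3] tool [ 23.8 -40.8 -32.8]
```

servo_tool --pt "0 0 0 1 0 0 0.45" --pt "0 0 0 1 0 0 0.45" --pt "0 0 0 0 0 0 0.45"

```text
clock: 44.42
eef_pos: [594.2, -284.6, 17.2]
eef_rot: [-3.14, 0.001, -0.019]
wrist_force: [-4.3, 0.9, 2.8]
finger_gap: 51.6
finger_force: 2.0
```

Contact is building. One more millimetre should confirm it.

servo_tool --pt "0 0 0 0.6 0 0 0.45" --pt "0 0 0 0.6 0 0 0.45" --pt "0 0 0 0 0 0 0.45"

```text
clock: 44.8
eef_pos: [594.3, -284.5, 17.2]
eef_rot: [-3.139, 0.003, -0.019]
wrist_force: [-14.9, 3.9, 7.9]
finger_gap: 51.7
finger_force: 7.3
```

Fully home: 15 N and no further motion. Backing off and lifting clear.

servo_tool --pt "0 0 0 -4 0 0 0.45" --pt "0 0 0 -16 0 0 0.45" --pt "0 0 0 -30 0 0 0.45" --pt "0 0 0 -30 0 20 0.45" --pt "0 0 0 -30 0 50 0.45" --pt "0 0 0 -20 20 60 0.45" --pt "0 0 0 -20 50 40 0.45" --pt "0 0 0 -10 60 0 0.45" --pt "0 0 0 0 60 0 0.45" --pt "0 0 0 0 60 0 0.45" --pt "0 0 0 0 60 0 0.45" --pt "0 0 0 0 40 0 0.45" --pt "0 0 0 0 0 0 0.45" --pt "0 0 0 0 0 0 0.45"

```text
clock: 46.55
eef_pos: [438.2, 60.5, 181.0]
eef_rot: [-3.14, -0.0, -0.018]
wrist_force: [0.2, -1.7, 0.1]
finger_gap: 51.6
finger_force: 0.0
```

```bash
python3 - <<'E'
from h import *
s=manip.read_state();print(s["clock"],s["eef_pos"])
tdot("t9")
a=cv2.imread("pics/top0.png").astype(int);b=cv2.imread("pics/t9.png").astype(int)
d=(abs(a-b).max(2)>45).astype(np.uint8); n,l,st,ce=cv2.connectedComponentsWithStats(d)
for k in range(1,n):
    if st[k,4]>5: print(st[k])
E
```

```text
46.55 [438.2419406   60.48275458 180.98340001]
[369.  206.8] 4 [ 618. -244.]
[369 180  29  31 209]
[365 206   6   4  11]
[364 210  33   5 100]
[  190   227   117   195 11826]
[390 235  32  42 146]
[418 268   4   3  11]
[ 156  319   55   54 1897]
[  38  326   83  101 1073]
[113 348   6  10  27]
[ 18 352  44  37 199]
[302 356  10   8  52]
[ 115  365   68   64 2184]
[ 13 367   4   5   6]
[315 367  11   9  39]
[284 372   6   3  10]
[326 378   4   8  17]
[280 382  32  20 332]
[313 384   9   6  19]
[257 389  13  17  91]
[304 393  25  55 404]
[276 399   6   2   8]
[290 405   3   3   6]
[206 408  37  27 531]
[256 412   6  12  21]
[312 416  12   7  42]
[188 424   6  22  38]
[240 426  13  24 119]
[ 97 428  22  13  56]
[ 86 436   8   5  19]
[ 221  439   63   41 1155]
[107 441  19  20 168]
[187 449   2   7   8]
[267 448  13   7  41]
[288 448   3   3   7]
[284 452  15  25 159]
[186 460   2  20  25]
[122 464   3  13  26]
```

Only the box's old spot, the sleeve and the arm have changed in the top view, so the bystanders are undisturbed (the arm hides the loose tube from this view). Handing in.

```bash
python3 -c "
from cell import manip
print(manip.sign_off())"
```

```text
the job is handed in; nothing more can be done
None
```

The job is handed in at about 46.6 s: the box went through the roller lane both ways (front label, then side label) and sits fully home in the empty sleeve with its front label facing out; nothing else showed as moved in the final top view, though the arm hid the loose tube there.

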